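# Fit the keyed shaft into the sprung pulley hub and hold it down

## Robot

A 6-joint arm with a two-finger parallel gripper is mounted at the origin on a cart in front of the work surface, level with it; the furniture and walls round the work are solid. World frame = base frame: x ahead of the robot, y to its left, z up, the work surface at z = 0. Lengths are in mm, angles in degrees, forces in N, time in s.
With the tool pointing down it reaches from about 350 to 850 mm from the base axis. Payload 8.1 kg.
Tool frame: the origin (TCP) lies on the front face of the gripper's body, between the roots of the fingers; the fingertips stand r.finger_overhang ahead of it and the grasp point (between the pads) lies 54 mm ahead of it (r.finger_overhang is the distance from the TCP to the fingertips, in mm); y points along the fingers, z is the direction in which the jaws open and shut, and the axes are right-handed (so a half turn about y gives the same grasp; the last joint's range is limited). The gripper opens to 85 mm and grips with 20 to 120 N. Pads are 22 mm wide; open, the fingers measure 114 mm over their backs; the gripper's body (76 mm by 85 mm) begins 54 mm behind the grasp point. The pads swing forward as they close: fully open they stand 13 mm farther back than shut.
Start: joints at [-71.757, 7.471, 85.268, -0, 87.261, -4.893], TCP at [235.769, -551.742, 303.892] pointing down, gripper open.
Joint ranges: [-169.43, 169.43], [-51.17, 129.36], [1.28, 143.12], [-76.62, 256.62], [0, 156.53], [-152.29, 152.29]. Speed limits (degrees/s): [136.94, 136.94, 159.86, 180, 180, 180].

## Interface

Orientations are given as [roll, pitch, yaw] about the fixed x, y, z axes, in that order (R = Rz(yaw) Ry(pitch) Rx(roll)).
In Python, from bench import r gives the robot as it stands. The module is installed in compiled form; this text tells all that it offers.
- The arm moves only by the tool arm_command, never from a script. Its argument "increments" is a list of rows, each a list of 6 numbers: the shift along the tool's x, y, z in m, then the turn, a rotation vector about the tool's x, y, z in rad. In form: [[tx, ty, tz, wx, wy, wz], ...]. A call has exactly 10 rows; each row is the pose to reach, as a shift and turn from the pose commanded when the call began, along the tool's axes at that moment; what a row does not reach only later rows make up. A row lasts 1/8 s, in which the tool goes at most 62.5 mm and 10.7 degrees, less where a joint would pass 70% of its speed; a pose out of reach is approached as far as the arm can. A call with a gripper value outside its range is refused whole. "jaw" is the gripper's target within -1 to 1 (shut at 1, half-way at 0, fully open at -1), set as the call begins (left out, the last holds). The fingers move at their own pace and stop on an object; "force" is the grip in N (left out, the last holds). Time passes only in rows, so rows that repeat a pose let the fingers close, or fill a call up. It gives the time, the measured TCP pose, the force and the opening at its end, in the units of the state.
- r.sense(): the state, without advancing time (a new reading comes with each control period).
- r.snapshot(name): name is "scene" or "top" or "wrist"; returns the picture (400x640x3 uint8, red, green, blue); there is no depth.
- r.camera_model(name): a dict with "intrinsics" (3x3 intrinsics, pixels), "cam_to_world" (4x4, takes a point from camera to world coordinates). Camera axes: x right, y down, z forward; pixel columns grow to the right and rows downward; lengths in mm; the calibration is good to about 2 mm. A picture is of the moment at which its call begins: read the wrist's pose just before it. camera_model takes no time and is no camera call; for the wrist camera it gives the pose at the moment of the call.
- r.hand_in(): hands the job in, once; it reports no verdict.
Trained networks look in the newest picture that a camera, given by its name, has taken for a name from the list of things; names that differ only in an ending like _2 or _b are one class to them, and where a whole thing is asked for, a point or a joint stands for the part that bears it (a point fixed in the world has none). Each returns a list of dicts, best first, with "conf" (0 to 1); they miss things now and then, are a little off and sometimes report something else, mostly with a low value. They report only what shows in the picture. A call takes as long as a camera call. They do not tell look-alikes from the thing itself.
- r.trace(camera, target): "mask" (400x640 bool, what is visible of it) and "position" ([column, row] in pixels, amid what is visible of it).
- r.spot_point(camera, target): "position" ([column, row] in pixels: a listed point, or the origin of a listed thing).
The state is a dict: "time": time; "joint_pos": joint angles; "qd": joint speeds; "joint_efforts": joint torques, N m; "tool_pos": TCP position; "tcp_rot": TCP orientation; "ft_force": force on the tool from outside, world axes, zero at the start; "wrist_torque": the same for the moment, N m; "finger_gap": finger opening in mm.
Only numpy, scipy, OpenCV 4.12 (cv2) and the standard library are available. Lean on these libraries where they do the work, as an engineer would, in place of code of your own. Each camera call takes 0.05 s, during which the arm holds its last target.

## Task

Draw the keyed shaft (the one with the red flat tang) straight up out of the slotted rack by its tang, put its nose into the bore of the pulley's hub and turn it under a light push until the key slips into the keyway. Push it fully home and keep pushing so that the hub is held down close to the bottom of its spring travel, ready for someone to fit the retaining clip: finish still gripping the shaft and pushing, upright. Leave the blue-tanged plain shaft in the rack and the loose things on the bench alone.

Things in the scene. Friction and masses are not known exactly. Their poses are not given: they have to be found in the camera images.
- keyed_shaft: loose steel shaft, nose down in a rack slot, 115 mm tall, 0.32 kg. Origin: centre of the nose's end face; z up. Round part 20 mm dia. up to z = 40 mm, nose tapered from 12 mm dia. over the first 9 mm. Brass key on the +x side, 6 mm wide (y), out to 15 mm from the axis, z = 18 to 40 mm. Above: red flat tang, 48 mm wide (x), 8 mm thick (y), z = 40 to 115 mm; white stripe on its key (+x) side
- keyed_shaft_foot (a point): centre of the end face of the keyed shaft's nose (the shaft's origin)
- keyed_shaft_top (a point): middle of the red tang's upper edge, 115 mm above the nose end. In the rack the upper 45 mm of the tang stand free: grasp it there across its 8 mm. Its lower edge forms two shoulders, 40 mm above the nose end
- plain_shaft: the same shape with a blue tang, without key and stripe, in the other slot; not to be used. Same origin and axes; in the rack both tangs end 120 mm above the bench, so lift the other one over it
- rack: fixed wooden rack, 176 (x) x 66 (y) x 70 mm tall, origin at the centre of its underside. Two upright slots in line, centred at x = +42 and -42 mm, 10 mm wide (y), widened round the shafts; either shaft may be in either slot, its x axis along the rack's, its nose end 4.5 mm above the bench, its tang 25 mm deep in the slot; clear of the rack when the nose is above 70 mm
- stand: fixed green base 136 x 136 x 12 mm, origin at the centre of its underside, with a grey belt pulley (116 mm dia., 14 to 46 mm high) lying flat, axis upright through the origin; it is braked and does not turn. In its middle a bright hub, 55 mm dia., with a keyed bore. The keyway points up to 0.5 rad to either side of the stand's +x axis (white mark on the base); visible from above, not reported
- bore_mouth (a point): centre of the bore at the hub's top face at rest, 68 mm above the bench; axes as the stand. Through bore 22 mm dia., keyway 9 mm wide, out to 17 mm from the axis; floor below at 14 mm. With the hub at rest: nose end 50 mm above the bench when the key rests on the top face beside the keyway, 28 mm when home (shoulders on the top face); less by as much as the hub is pressed down
- hub (a joint): how far the sprung hub is pressed down, m: 0 at rest (up), 0.012 at the bottom stop. It needs about 4 N to start and 12.5 N at the bottom (0.7 N per mm); it springs back when the key slips in or the push ends
- spanner: bystander: loose combination spanner, 205 mm, at the right of the bench
- bolt: bystander: loose hex bolt, 59 mm, at the right
- nut: bystander: loose hex nut, 34 mm, at the left front
- gusset: bystander: loose triangular steel plate, 60 mm, 8 mm thick, at the left
- bush: bystander: loose flanged steel bush, 40 mm, at the left back
Not all that is in view belongs to the job. Leave any turquoise look-alike of the keyed_shaft alone.

How it is judged:
By the outcome, as a careful person would: the job done as asked, in the order asked, and still so for the second after the job is handed in, while the arm keeps its last pose, push and grip.
It also fails if it takes over 45 s, if anything falls off the work surface, if the arm or the gripper's body presses on something with over 40 N, if the wrist force passes 120 N, or if a joint passes its speed limit or range.

## Working session

There is one attempt and no reset: what is moved stays moved. The work goes in short steps, Python scripts to look and compute and a tool call to move; the robot and the scene stay as the last step left them, time stands still between calls to the robot, and variables do not carry over. Pictures are saved under pics/ and viewed, and the job is handed in when it is done.

Besides the shell and the picture viewer there is one more tool, called after ">>>" as a command line: name --pt "numbers of a row" for each row, then --argument value for the rest. arm_command: Moves the arm, as the interface text tells. Its arguments: {"type":"object","properties":{"increments":{"type":"array","items":{"type":"array","items":{"type":"number"}}},"jaw":{"type":"number"},"force":{"type":"number"}},"required":["increments"]}

```bash
mkdir -p pics
python3 - <<'E'
from bench import r
import cv2,numpy as np
s=r.sense()
for k,v in s.items(): print(k,np.round(v,3))
print(r.finger_overhang)
for n in ["scene","top"]:
    im=r.snapshot(n); cv2.imwrite(f"pics/a_{n}.png",im[:,:,::-1])
    c=r.camera_model(n); print(n,np.round(c["intrinsics"],1).tolist(),np.round(c["cam_to_world"],3).tolist())
    for t in ["keyed_shaft_top","bore_mouth","keyed_shaft","plain_shaft","rack","stand"]:
        print(t,[(np.round(d["position"],1).tolist(),round(d["conf"],2)) for d in r.spot_point(n,t)])
print(r.sense()["time"])
E
```

```text
time 0.0
joint_pos [-71.758   7.515  85.329  -0.     87.26   -4.895]
qd [-0.014 -0.07  -0.027  0.027  0.008  0.022]
joint_efforts [ 0.0000e+00 -5.6941e+01 -5.0055e+01 -0.0000e+00  1.5000e-02  0.0000e+00]
tool_pos [ 235.633 -551.351  302.847]
tcp_rot [-9.01040e+01  8.00000e-03 -1.56863e+02]
ft_force [-0.126  0.175  0.556]
wrist_torque [-0.031 -0.047 -0.052]
finger_gap 85.289
72.6
scene [[451.7, 0.0, 320.7], [0.0, 451.7, 198.8], [0.0, 0.0, 1.0]] [[-0.643, -0.573, 0.509, -95.105], [-0.766, 0.481, -0.427, 547.041], [0.0, -0.664, -0.748, 1033.787], [0.0, 0.0, 0.0, 1.0]]
keyed_shaft_top [([311.2, 224.8], 0.8), ([297.2, 192.0], 0.77)]
bore_mouth [([366.8, 202.6], 0.79), ([284.1, 261.5], 0.52), ([389.0, 145.1], 0.49)]
keyed_shaft [([300.7, 216.9], 0.87), ([308.6, 248.4], 0.58)]
plain_shaft [([283.2, 261.0], 0.66)]
rack [([294.8, 256.6], 0.6)]
stand [([368.7, 216.0], 0.8), ([367.5, 201.0], 0.25)]
top [[513.2, 0.0, 313.2], [0.0, 513.2, 194.6], [0.0, 0.0, 1.0]] [[-0.006, -0.997, 0.072, 382.323], [-1.0, 0.006, 0.002, 5.841], [-0.002, -0.072, -0.997, 1782.551], [0.0, 0.0, 0.0, 1.0]]
keyed_shaft_top [([298.4, 168.0], 0.55), ([286.9, 204.6], 0.55), ([285.4, 199.9], 0.43), ([211.9, 219.9], 0.35)]
bore_mouth [([347.3, 206.2], 0.8)]
keyed_shaft [([300.2, 172.8], 0.44), ([286.3, 199.0], 0.41)]
plain_shaft [([260.5, 203.6], 0.55)]
rack [([274.1, 200.3], 0.93)]
stand [([344.9, 205.4], 0.57)]
0.7
```

View pics/a_scene.png

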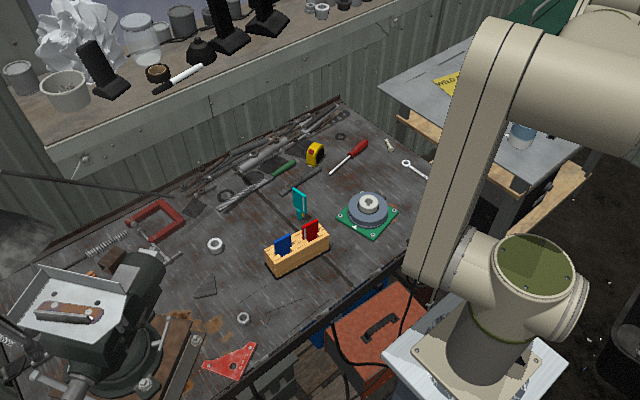

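View pics/a_top.png

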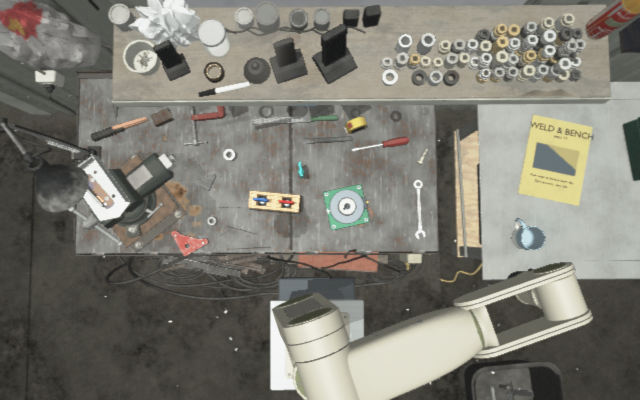

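Run:
```python
import cv2
a=cv2.imread("pics/a_scene.png")[150:310,220:460]; cv2.imwrite("pics/a_s2.png",cv2.resize(a,None,fx=3.3,fy=3.3,interpolation=cv2.INTER_CUBIC))
a=cv2.imread("pics/a_top.png")[130:250,220:400]; cv2.imwrite("pics/a_t2.png",cv2.resize(a,None,fx=4.4,fy=4.4,interpolation=cv2.INTER_CUBIC))
```

```text
(no output)
```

View pics/a_s2.png

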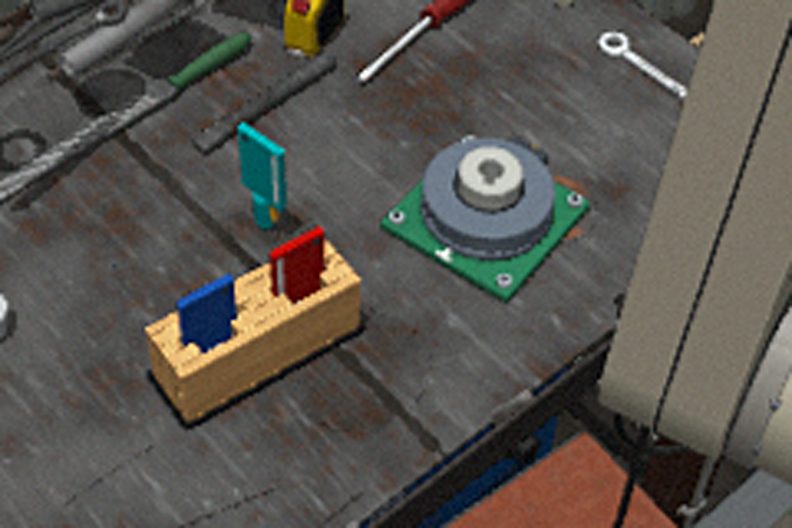

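View pics/a_t2.png

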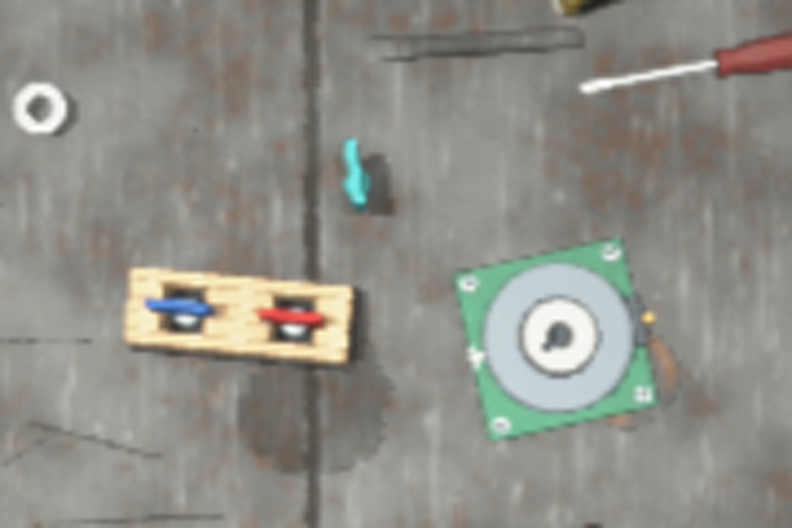

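The scene view shows the red tang at about (311,224) in the right slot, with its white stripe on the +y side. The blue tang is at about (283,240), and the turquoise look-alike stands free at about (299,200). In the top view the hub is at (347,206) and the base's white mark is on its +y side. Next I locate these precisely.

```bash
cat > h.py <<'E'
import numpy as np,cv2
from bench import r
from scipy.spatial.transform import Rotation as Ro
def ray(c,px):
    K=np.array(c["intrinsics"]);T=np.array(c["cam_to_world"])
    d=T[:3,:3]@np.linalg.solve(K,[px[0],px[1],1.]);return T[:3,3],d
def atz(c,px,z):
    o,d=ray(c,px);return o+d*(z-o[2])/d[2]
def proj(c,P):
    K=np.array(c["intrinsics"]);T=np.array(c["cam_to_world"])
    q=K@(T[:3,:3].T@(np.asarray(P)-T[:3,3]));return q[:2]/q[2]
def tool():
    s=r.sense();return np.array(s["tool_pos"]),Ro.from_euler("xyz",s["tcp_rot"],degrees=True)
E
python3 - <<'E'
from h import *
p,R=tool();print(p,R.as_matrix().round(3).tolist())
for n in ["top","scene"]:
    c=r.camera_model(n); im=r.snapshot(n).astype(int)
    red=(im[:,:,0]>110)&(im[:,:,1]<50)&(im[:,:,2]<60); 
    ys,xs=np.nonzero(red)
    m=np.zeros_like(red); 
    m[190:245,270:330]=red[190:245,270:330]
    ys,xs=np.nonzero(m);pts=np.c_[xs,ys].astype(np.float32)
    print(n,len(xs),pts.mean(0),cv2.minAreaRect(pts),xs.min(),xs.max(),ys.min(),ys.max())
    if n=="top":
        print("redtop",atz(c,pts.mean(0),118))
    for t,z in [("rack",70),("stand",46),("bore_mouth",68)]:
        for d in r.trace(n,t)[:2]:
            k=np.nonzero(d["mask"]);q=np.c_[k[1],k[0]].astype(np.float32)
            rc=cv2.minAreaRect(q);print(t,d["conf"],np.round(d["position"],1),rc, atz(c,rc[0],z).round(1))
    print("bore",atz(c,r.spot_point(n,"bore_mouth")[0]["position"],68))
E
```

```text
[ 235.77296897 -551.74307279  303.90538998] [[-0.92, 0.0, 0.393], [-0.393, -0.0, -0.92], [-0.0, -1.0, 0.0]]<stdin>:10: RuntimeWarning: Mean of empty slice.
  ret = um.true_divide(
Traceback (most recent call last):
ValueError: zero-size array to reduction operation minimum which has no identity
```

Run:
```python
from h import *
for n in ["top","scene"]:
    c=r.camera_model(n); im=r.snapshot(n).astype(int)
    red=(im[:,:,0]>90)&(im[:,:,0]>2.5*im[:,:,1])&(im[:,:,0]>2.2*im[:,:,2])
    m=np.zeros_like(red); 
    m[190:245,270:330]=red[190:245,270:330]
    ys,xs=np.nonzero(m);pts=np.c_[xs,ys].astype(np.float32)
    print(n,len(xs))
    if len(xs):
        rc=cv2.minAreaRect(pts); print(pts.mean(0),rc)
        if n=="top": print("redtop",atz(c,pts.mean(0),118), [atz(c,q,118).round(1) for q in cv2.boxPoints(rc)])
    for t,z in [("rack",70),("stand",46)]:
        for d in r.trace(n,t)[:1]:
            k=np.nonzero(d["mask"]);q=np.c_[k[1],k[0]].astype(np.float32)
            rc=cv2.minAreaRect(q);print(t,d["conf"],np.round(d["position"],1),rc, atz(c,rc[0],z).round(1),[atz(c,q,z).round(0)[:2].tolist() for q in cv2.boxPoints(rc)])
    print("bore",atz(c,r.spot_point(n,"bore_mouth")[0]["position"],68))
    print("top",atz(c,r.spot_point(n,"keyed_shaft_top")[0]["position"],120))
```

```text
top 22
[285.86365 201.5    ] ((286.018310546875, 201.3353729248047), (12.03703784942627, 2.2086305618286133), 6.340191841125488)
redtop [479.78987127  97.56580423 118.        ] [array([479. , 116.9, 118. ]), array([486.2, 116.1, 118. ]), array([481.6,  77.2, 118. ]), array([474.5,  78. , 118. ])]
rack 0.67 [277.4 201.1] ((275.2078552246094, 202.06741333007812), (52.95087814331055, 20.66838264465332), 5.440331935882568) [480.9 135.8  70. ] [[455.0, 227.0], [524.0, 221.0], [506.0, 44.0], [438.0, 51.0]]
stand 0.72 [344.7 203.5] ((347.1706848144531, 206.66015625), (39.213340759277344, 40.73903274536133), 76.86598205566406) [ 465.3 -106.    46. ] [[515.0, -24.0], [546.0, -159.0], [416.0, -188.0], [385.0, -53.0]]
bore [458.07813907 -99.3135071   68.        ]
top [488.50006857 105.4356451  120.        ]
scene 99
[309.83838 226.79797] ((309.5, 228.5), (21.0, 15.0), 90.0)
rack 0.56 [308.8 232.4] ((309.5, 230.0), (20.0, 15.0), 90.0) [493.8  91.9  70. ] [[534.0, 86.0], [507.0, 54.0], [455.0, 98.0], [481.0, 128.0]]
stand 0.73 [367.1 216.6] ((367.3811950683594, 213.1846923828125), (46.13027572631836, 49.18621826171875), 39.09385299682617) [449.4 -83.5  46. ] [[498.0, 0.0], [550.0, -170.0], [400.0, -169.0], [361.0, -7.0]]
bore [ 473.49607766 -104.80383894   68.        ]
top [582.25013924  54.22602294 120.        ]
```

>>> arm_command --pt "-0.388 -0.03 -0.322 0 -1.065 0" --pt "-0.388 -0.03 -0.322 0 -1.065 0" --pt "-0.388 -0.03 -0.322 0 -1.065 0" --pt "-0.388 -0.03 -0.322 0 -1.065 0" --pt "-0.388 -0.03 -0.322 0 -1.065 0" --pt "-0.388 -0.03 -0.322 0 -1.065 0" --pt "-0.388 -0.03 -0.322 0 -1.065 0" --pt "-0.388 -0.03 -0.322 0 -1.065 0" --pt "-0.388 -0.03 -0.322 0 -1.065 0" --pt "-0.388 -0.03 -0.322 0 -1.065 0" --jaw -1

```text
time: 2.5
tool_pos: [466.1, -103.0, 333.9]
tcp_rot: [-90.0, -0.0, -95.8]
ft_force: [0.1, -1.8, -0.5]
finger_gap: 85.3
```

Run:
```python
from h import *
p,R=tool();print(p.round(1),R.as_matrix().round(3).tolist(), r.sense()["joint_pos"])
c=r.camera_model("wrist");im=r.snapshot("wrist"); cv2.imwrite("pics/w1.png",im[:,:,::-1]);np.savez("w1.npz",im=im,K=c["intrinsics"],T=c["cam_to_world"])
print(np.round(c["intrinsics"],1).tolist(),np.round(c["cam_to_world"],3).tolist())
```

```text
[ 466.1 -103.   333.9] [[-0.1, -0.0, 0.995], [-0.995, -0.0, -0.1], [0.001, -1.0, -0.0]] [-1.86011210e+01 -1.24785332e+01  1.01526672e+02 -3.02651333e-02
  9.09554538e+01 -1.28499541e+01]
[[275.4, 0.0, 318.0], [0.0, 275.4, 194.4], [0.0, 0.0, 1.0]] [[0.995, -0.096, -0.027, 473.073], [-0.1, -0.96, -0.263, -35.808], [-0.001, 0.264, -0.965, 403.244], [0.0, 0.0, 0.0, 1.0]]
```

View pics/w1.png

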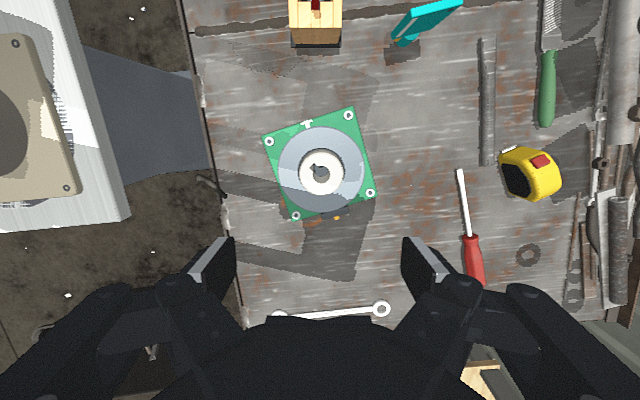

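The wrist view shows the stand's base mark at (307,124) and the bore at about (321,173), with the keyway toward the upper left. Next I zoom in and measure.

Run:
```python
from h import *
d=np.load("w1.npz");im=d["im"];c=dict(intrinsics=d["K"],cam_to_world=d["T"])
a=im[95:230,250:390,::-1];cv2.imwrite("pics/w1z.png",cv2.resize(a,None,fx=4.4,fy=4.4,interpolation=cv2.INTER_CUBIC))
r.snapshot("wrist");c=r.camera_model("wrist")
for x in r.spot_point("wrist","bore_mouth"): print(x["conf"],x["position"],atz(c,x["position"],68).round(1))
# rectify hub top plane z=68 to world grid 0.25mm
ctr=atz(c,[321,173],68);print(ctr)
S=70;f=5
W=[ctr+[-S/1,-S,0],]
src=np.float32([proj(c,ctr+np.array([dx,dy,0])) for dx,dy in [(-S/2,-S/2),(S/2,-S/2),(S/2,S/2),(-S/2,S/2)]])
dst=np.float32([(0,0),(S*f,0),(S*f,S*f),(0,S*f)])
wi=cv2.warpPerspective(im,cv2.getPerspectiveTransform(src,dst),(S*f,S*f),flags=cv2.INTER_CUBIC)
cv2.imwrite("pics/w1r.png",cv2.resize(wi[:,:,::-1],None,fx=1.5,fy=1.5))
```

```text
0.89 [321.6, 170.2] [470.7 -98.1  68. ]
0.74 [330.1, 310.7] [ 462.5 -301.3   68. ]
[ 469.59021018 -101.4878003    68.        ]
```

View pics/w1z.png

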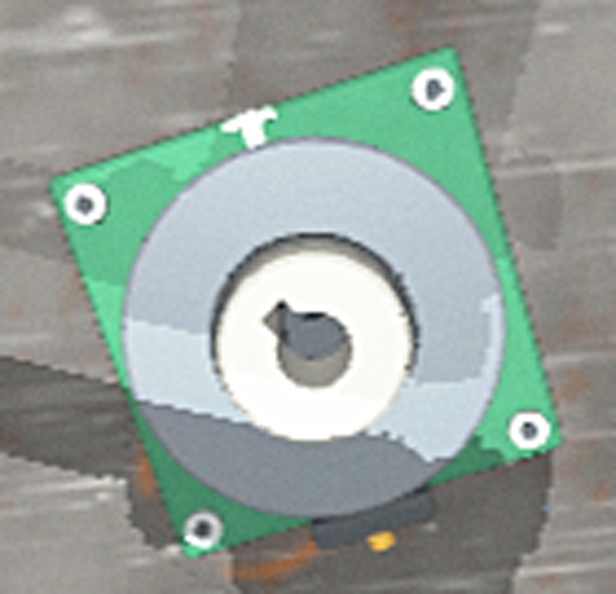

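View pics/w1r.png

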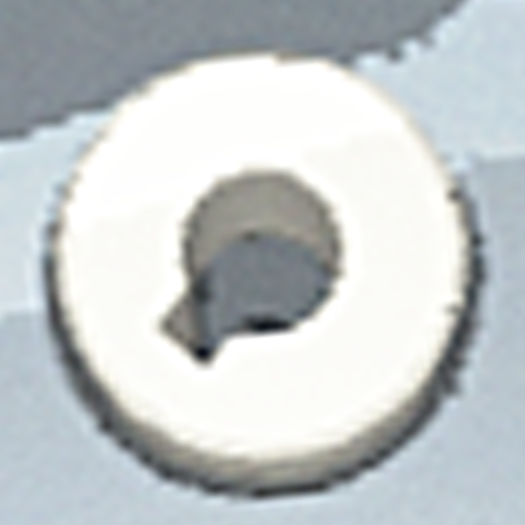

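Rectified on the z=68 plane, the hub measures 55 mm across as it should. The bore centre is at about (469.8, -102.5) and the keyway heads about 130.5°. Now I go over the rack.

>>> arm_command --pt "-0.06 0.01 -0.002 0 0 0" --pt "-0.12 0.025 -0.004 0 0 0" --pt "-0.18 0.035 -0.006 0 0 0" --pt "-0.2 0.044 -0.006 0 0 0" --pt "-0.2 0.044 -0.006 0 0 0" --pt "-0.2 0.044 -0.006 0 0 0" --pt "-0.2 0.044 -0.006 0 0 0" --pt "-0.2 0.044 -0.006 0 0 0" --pt "-0.2 0.044 -0.006 0 0 0" --pt "-0.2 0.044 -0.006 0 0 0"

```text
time: 3.9
tool_pos: [480.5, 96.2, 290.0]
tcp_rot: [-90.0, 0.0, -95.9]
ft_force: [-0.5, -0.2, -0.6]
finger_gap: 85.3
```

Run:
```python
from h import *
p,R=tool();print(p.round(1),R.as_matrix().round(3).tolist(), r.sense()["joint_pos"])
c=r.camera_model("wrist");im=r.snapshot("wrist"); cv2.imwrite("pics/w2.png",im[:,:,::-1]);np.savez("w2.npz",im=im,K=c["intrinsics"],T=c["cam_to_world"])
im=im.astype(int)
red=((im[:,:,0]>70)&(im[:,:,0]>2.5*im[:,:,1])&(im[:,:,0]>2.2*im[:,:,2])).astype(np.uint8)
n,l,st,ce=cv2.connectedComponentsWithStats(red)
for i in range(1,n):
    if st[i,4]>60: print(st[i],ce[i])
for x in r.spot_point("wrist","keyed_shaft_top"): print(x["conf"],x["position"],atz(c,x["position"],119.5).round(1))
def rect(z,ctr,S,f,name):
    ctr=np.array([*ctr,z],float)
    src=np.float32([proj(c,ctr+np.array([dx,dy,0])) for dx,dy in [(-S/2,-S/2),(S/2,-S/2),(S/2,S/2),(-S/2,S/2)]])
    dst=np.float32([(0,0),(S*f,0),(S*f,S*f),(0,S*f)])
    wi=cv2.warpPerspective(im.astype(np.uint8),cv2.getPerspectiveTransform(src,dst),(S*f,S*f),flags=cv2.INTER_CUBIC)
    cv2.imwrite(name,wi[:,:,::-1])
rect(119.5,(480,98),100,6,"pics/w2r.png")
```

```text
[480.5  96.2 290. ] [[-0.102, 0.0, 0.995], [-0.995, 0.0, -0.102], [-0.0, -1.0, 0.0]] [ 5.32575709e+00 -9.42737209e+00  1.03425239e+02  3.17313310e-04
  8.59946679e+01  1.11861840e+01]
[316 156   9  60 468] [320.45299145 185.9957265 ]
[464 361  14  27 150] [469.26       372.65333333]
0.67 [438.3, 228.1] [589.3  54.2 119.5]
0.62 [320.8, 192.2] [483.5  99.9 119.5]
```

View pics/w2.png

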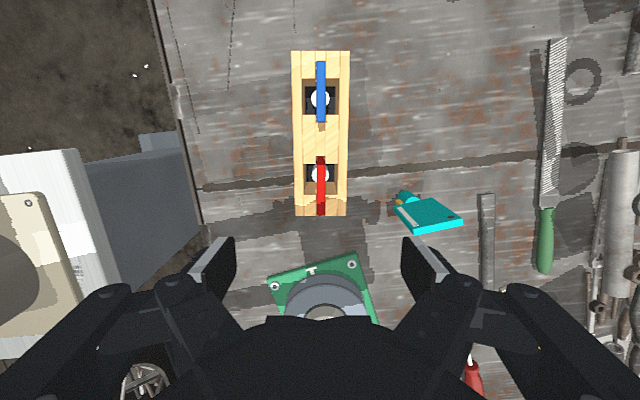

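View pics/w2r.png

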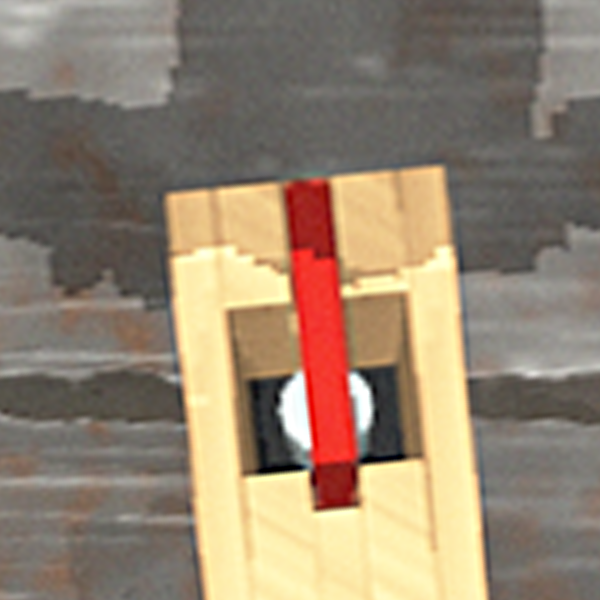

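The red tang's top face spans 48 mm in the rectified view, centred at about (483.6, 101.7) with a heading of 84.8°. The two ways of measuring agree to 2 mm. I descend around it.

>>> arm_command --pt "-0.005 0.01 0.0025 0 -0.011 0" --pt "-0.005 0.035 0.0025 0 -0.011 0" --pt "-0.005 0.06 0.0025 0 -0.011 0" --pt "-0.005 0.085 0.0025 0 -0.011 0" --pt "-0.005 0.105 0.0025 0 -0.011 0" --pt "-0.005 0.12 0.0025 0 -0.011 0" --pt "-0.005 0.132 0.0025 0 -0.011 0" --pt "-0.005 0.141 0.0025 0 -0.011 0" --pt "-0.005 0.141 0.0025 0 -0.011 0" --pt "-0.005 0.141 0.0025 0 -0.011 0"

```text
time: 5.25
tool_pos: [483.9, 101.2, 149.5]
tcp_rot: [-89.9, 0.0, -95.2]
ft_force: [-0.2, 0.9, -0.1]
finger_gap: 85.4
```

Run:
```python
from h import *
p,R=tool();print(p.round(1))
im=r.snapshot("wrist"); cv2.imwrite("pics/w3.png",im[:,:,::-1])
im=r.snapshot("scene"); cv2.imwrite("pics/s3.png",cv2.resize(im[150:310,220:460,::-1],None,fx=3.3,fy=3.3))
```

```text
[483.9 101.2 149.5]
```

View pics/w3.png

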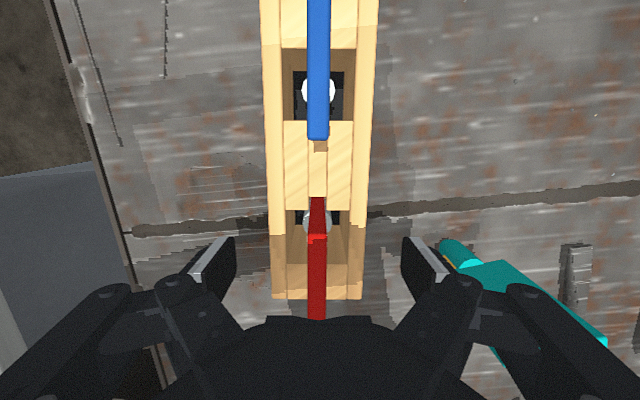

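View pics/s3.png

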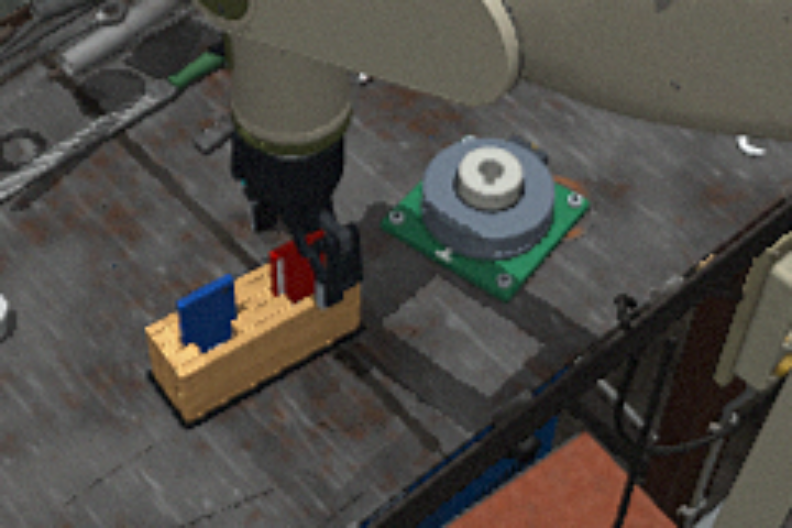

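The fingers straddle the red tang and clear both the rack and the turquoise look-alike. I close on it.

>>> arm_command --pt "0 0 0 0 0 0" --pt "0 0 0 0 0 0" --pt "0 0 0 0 0 0" --pt "0 0 0 0 0 0" --pt "0 0 0 0 0 0" --pt "0 0 0 0 0 0" --pt "0 0 0 0 0 0" --pt "0 0 0 0 0 0" --pt "0 0 0 0 0 0" --pt "0 0 0 0 0 0" --jaw 1 --force 80

```text
time: 6.6
tool_pos: [483.4, 101.1, 149.0]
tcp_rot: [-90.0, 0.0, -95.2]
ft_force: [-2.5, 0.3, 4.6]
finger_gap: 6.9
```

>>> arm_command --pt "0 -0.004 0 0 0 0" --pt "0 -0.012 0 0 0 0" --pt "0 -0.025 0 0 0 0" --pt "0 -0.04 0 0 0 0" --pt "0 -0.055 0 0 0 0" --pt "0 -0.07 0 0 0 0" --pt "0 -0.085 0 0 0 0" --pt "0 -0.095 0 0 0 0" --pt "0 -0.1 0 0 0 0" --pt "0 -0.1 0 0 0 0"

```text
time: 7.85
tool_pos: [483.5, 101.1, 249.0]
tcp_rot: [-90.0, 0.0, -95.2]
ft_force: [1.1, 0.2, -2.8]
finger_gap: 7.1
```

Run:
```python
from h import *
p,R=tool();s=r.sense();print(p.round(1),np.round(s["ft_force"],1),s["finger_gap"],np.round(s["wrist_torque"],2),np.round(s["joint_pos"],1))
im=r.snapshot("wrist"); cv2.imwrite("pics/w4.png",im[:,:,::-1])
im=r.snapshot("scene"); cv2.imwrite("pics/s4.png",cv2.resize(im[150:310,220:460,::-1],None,fx=3.3,fy=3.3))
```

```text
[483.5 101.1 249. ] [ 1.1  0.2 -2.8] 7.146250957184246 [-0.03  0.05 -0.01] [  5.9  -7.3 105.8   0.   81.5  11.1]
```

View pics/w4.png

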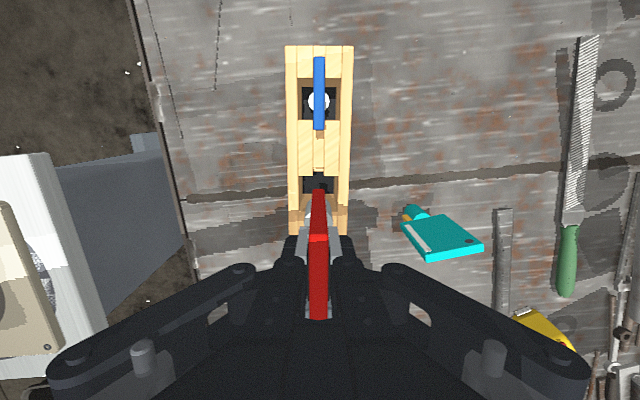

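View pics/s4.png

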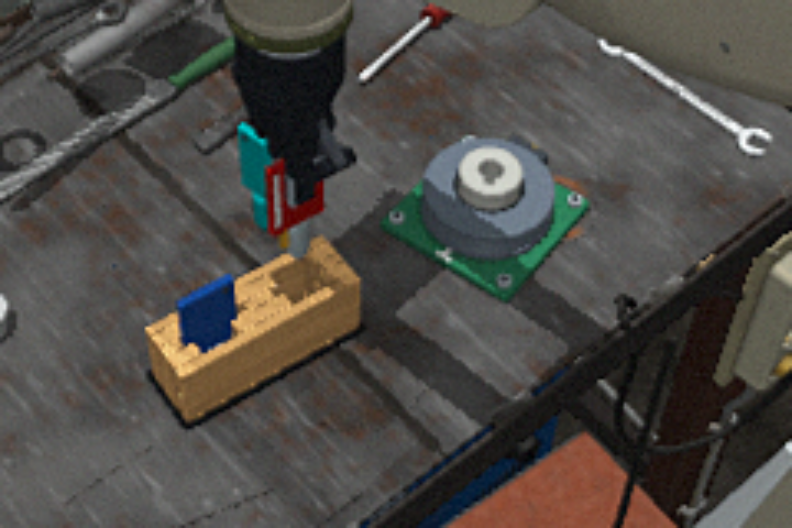

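The shaft is out of the slot and upright, and the brass key is visible on the +y side next to the stripe. I refine the shaft axis relative to the TCP from the tang's top edge at (318,240).

Run:
```python
from h import *
p,R=tool();c=r.camera_model("wrist");im=r.snapshot("wrist")
cv2.imwrite("pics/w4z.png",cv2.resize(im[170:330,260:380,::-1],None,fx=4.5,fy=3.6,interpolation=cv2.INTER_CUBIC))
for v in (234,236,238,240,242): print(v,im[v,318],R.inv().apply(atz(c,[319,v],p[2]-29.5)-p).round(1))
for u in (307,310,328,331): print(u,im[280,u],R.inv().apply(atz(c,[u,280],p[2]-29.5)-p).round(1))
s=r.spot_point("wrist","keyed_shaft_top");print([(x["position"],round(x["conf"],2),R.inv().apply(atz(c,x["position"],p[2]-29.5)-p).round(1)) for x in s])
s=r.spot_point("wrist","bore_mouth");print(s)
```

```text
234 [209  43  31] [-24.6  29.5   0.6]
236 [236  53  44] [-23.7  29.5   0.6]
238 [243  52  42] [-22.9  29.5   0.6]
240 [247  52  46] [-22.   29.5   0.6]
242 [147  24  24] [-21.2  29.5   0.6]
307 [39 49 49] [-4.4 29.5 -4.3]
310 [160  35  24] [-4.4 29.5 -3.1]
328 [74 33 33] [-4.4 29.5  4.3]
331 [37 39 40] [-4.4 29.5  5.5]
[([459.3, 252.8], 0.88, array([-16.6,  29.4,  56. ])), ([317.1, 288.2], 0.67, array([-0.6, 29.5, -0.2]))]
[]
```

View pics/w4z.png

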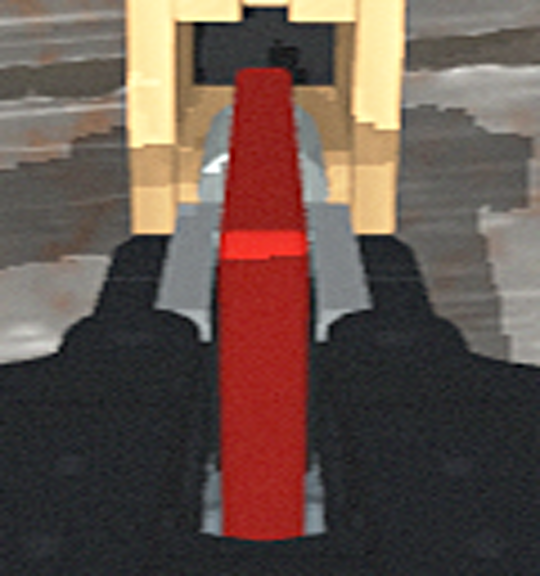

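Shaft axis is at tool x = -0.5 and z = 0 mm. Now I carry it over the bore, turning the key to about 112°, which is deliberately short of the keyway at about 130°.

>>> arm_command --pt "0.02 0 0.0 0 -0.05 0" --pt "0.055 0 0.001 0 -0.12 0" --pt "0.095 0 0.002 0 -0.2 0" --pt "0.135 0 0.003 0 -0.3 0" --pt "0.17 0 0.004 0 -0.4 0" --pt "0.195 0.008 0.005 0 -0.46 0" --pt "0.2045 0.016 0.005 0 -0.475 0" --pt "0.2045 0.022 0.005 0 -0.475 0" --pt "0.2045 0.022 0.005 0 -0.475 0" --pt "0.2045 0.022 0.005 0 -0.475 0"

```text
time: 9.35
tool_pos: [470.0, -102.2, 227.1]
tcp_rot: [-90.0, 0.0, -68.0]
ft_force: [-0.2, 0.4, -3.6]
finger_gap: 7.1
```

Run:
```python
from h import *
p,R=tool();s=r.sense();print(p.round(1),np.round(s["tcp_rot"],1),np.round(s["ft_force"],1),s["finger_gap"],np.round(s["joint_pos"],1))
c=r.camera_model("wrist");im=r.snapshot("wrist"); cv2.imwrite("pics/w5.png",im[:,:,::-1])
cv2.imwrite("pics/w5z.png",cv2.resize(im[150:310,240:400,::-1],None,fx=3.7,fy=3.7,interpolation=cv2.INTER_CUBIC))
im=r.snapshot("scene"); cv2.imwrite("pics/s5.png",cv2.resize(im[150:250,320:440,::-1],None,fx=6,fy=6,interpolation=cv2.INTER_CUBIC))
cs=r.camera_model("scene")
for n,P in dict(bore=(469.8,-102.5,68),foot=(*(p[:2]-0.5*R.as_matrix()[:2,0]),p[2]-144.5)).items(): print(n,proj(c,P),(proj(cs,P)-[320,150])*6)
```

```text
[ 470.  -102.2  227.1] [-90.   0. -68.] [-0.2  0.4 -3.6] 7.149922016838031 [-18.4  -8.4 109.2   0.   79.2 -40.4]
bore [317.00212856 200.04549093] [286.91327838 304.40207969]
foot [317.32091463 204.31564584] [288.1207183  284.68692413]
```

View pics/w5z.png

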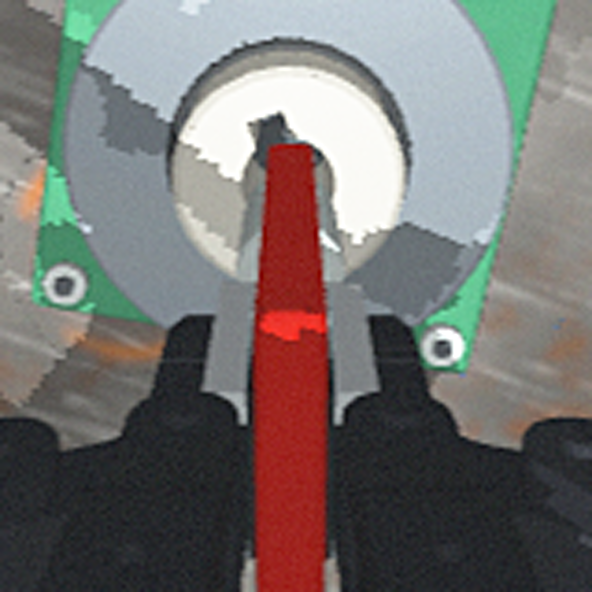

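View pics/s5.png

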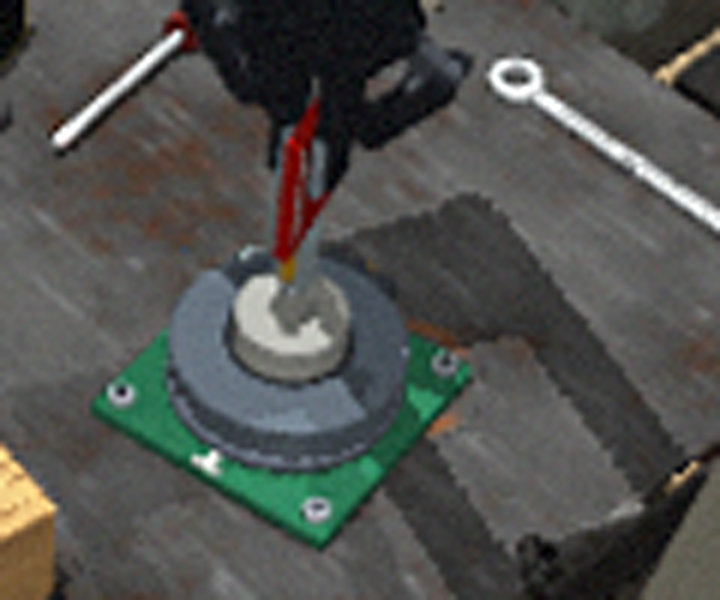

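The tang and bore line up in the column direction, both at about 318.1. The y correction is about -0.7 mm. I lower the nose into the bore, stopping short of key contact.

>>> arm_command --pt "0.0007 0.004 -0.0001 0 0 0" --pt "0.0007 0.008 -0.0001 0 0 0" --pt "0.0007 0.012 -0.0001 0 0 0" --pt "0.0007 0.016 -0.0001 0 0 0" --pt "0.0007 0.02 -0.0001 0 0 0" --pt "0.0007 0.023 -0.0001 0 0 0" --pt "0.0007 0.026 -0.0001 0 0 0" --pt "0.0007 0.029 -0.0001 0 0 0" --pt "0.0007 0.0295 -0.0001 0 0 0" --pt "0.0007 0.0295 -0.0001 0 0 0"

```text
time: 10.7
tool_pos: [469.9, -103.5, 197.2]
tcp_rot: [-90.0, 0.0, -68.0]
ft_force: [-0.0, 3.4, -3.7]
finger_gap: 7.1
```

Run:
```python
from h import *
p,R=tool();s=r.sense();print(p.round(1),np.round(s["tcp_rot"],1),np.round(s["ft_force"],1),np.round(s["wrist_torque"],2),s["finger_gap"])
```

```text
[ 469.9 -103.5  197.2] [-90.   0. -68.] [-0.   3.4 -3.7] [ 0.74  0.19 -0.08] 7.14114953802288
```

The nose is in the bore with a slight 3.4 N side contact. I relieve that by moving 0.6 mm toward +y, then push down to rest the key on the hub.

>>> arm_command --pt "-0.0006 0 0.0002 0 0 0" --pt "-0.0006 0 0.0002 0 0 0" --pt "-0.0006 0.001 0.0002 0 0 0" --pt "-0.0006 0.002 0.0002 0 0 0" --pt "-0.0006 0.003 0.0002 0 0 0" --pt "-0.0006 0.004 0.0002 0 0 0" --pt "-0.0006 0.0045 0.0002 0 0 0" --pt "-0.0006 0.0045 0.0002 0 0 0" --pt "-0.0006 0.0045 0.0002 0 0 0" --pt "-0.0006 0.0045 0.0002 0 0 0"

```text
time: 11.95
tool_pos: [470.1, -103.1, 193.0]
tcp_rot: [-90.0, -0.0, -68.0]
ft_force: [-1.9, -0.1, 2.1]
finger_gap: 7.1
```

Run:
```python
from h import *
p,R=tool();s=r.sense();print(p.round(1),np.round(s["tcp_rot"],1),np.round(s["ft_force"],1),np.round(s["wrist_torque"],2),s["finger_gap"])
im=r.snapshot("wrist");cv2.imwrite("pics/w6z.png",cv2.resize(im[150:310,240:400,::-1],None,fx=3.7,fy=3.7,interpolation=cv2.INTER_CUBIC))
im=r.snapshot("scene"); cv2.imwrite("pics/s6.png",cv2.resize(im[150:250,320:440,::-1],None,fx=6,fy=6,interpolation=cv2.INTER_CUBIC))
```

```text
[ 470.1 -103.1  193. ] [-90.  -0. -68.] [-1.9 -0.1  2.1] [0.22 0.41 0.03] 7.095495526394132
```

View pics/w6z.png

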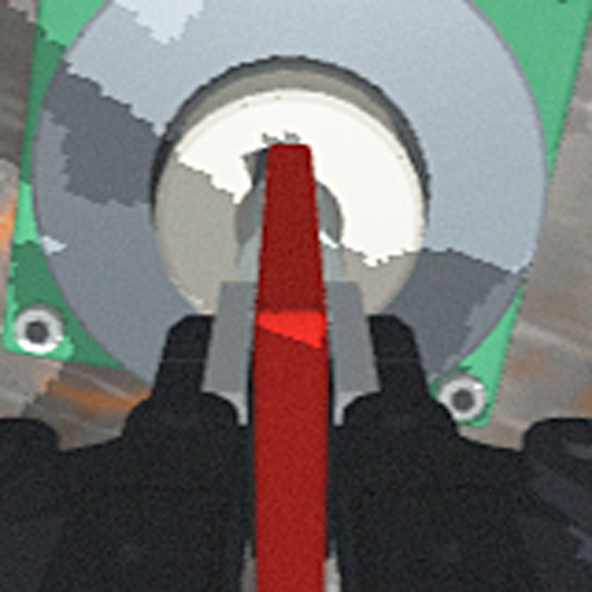

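View pics/s6.png

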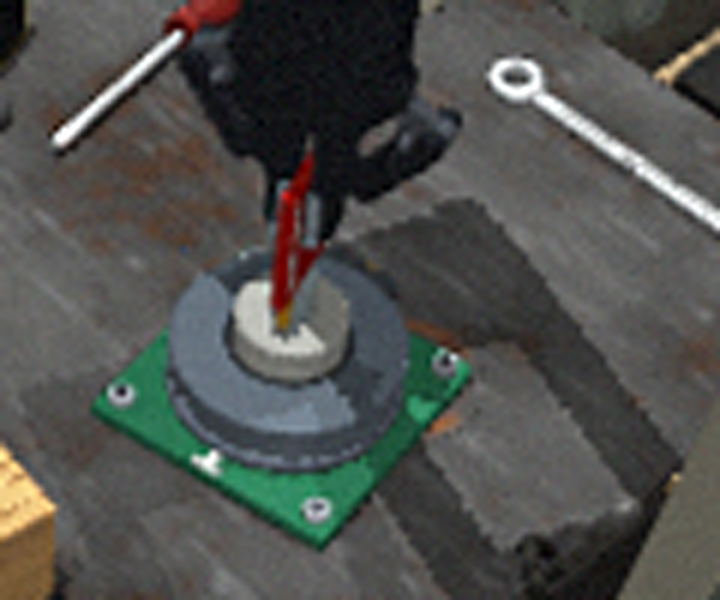

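The key rests on the hub beside the keyway with about 6 N of push. I turn under that push toward the keyway.

>>> arm_command --pt "0 0.0005 0 0 -0.04 0" --pt "0 0.001 0 0 -0.08 0" --pt "0 0.001 0 0 -0.12 0" --pt "0 0.001 0 0 -0.16 0" --pt "0 0.001 0 0 -0.2 0" --pt "0 0.001 0 0 -0.24 0" --pt "0 0.001 0 0 -0.27 0" --pt "0 0.001 0 0 -0.3 0" --pt "0 0.001 0 0 -0.32 0" --pt "0 0.001 0 0 -0.32 0"

```text
time: 13.3
tool_pos: [469.9, -103.0, 191.8]
tcp_rot: [-90.0, 0.0, -49.7]
ft_force: [-0.1, 0.3, -4.0]
finger_gap: 7.1
```

Run:
```python
from h import *
p,R=tool();s=r.sense();print(p.round(1),np.round(s["tcp_rot"],1),np.round(s["ft_force"],1),np.round(s["wrist_torque"],2),s["finger_gap"])
im=r.snapshot("wrist");cv2.imwrite("pics/w7z.png",cv2.resize(im[150:310,240:400,::-1],None,fx=3.7,fy=3.7,interpolation=cv2.INTER_CUBIC))
```

```text
[ 469.9 -103.   191.8] [-90.    0.  -49.7] [-0.1  0.3 -4. ] [ 0.15  0.13 -0.01] 7.126141828397203
```

View pics/w7z.png

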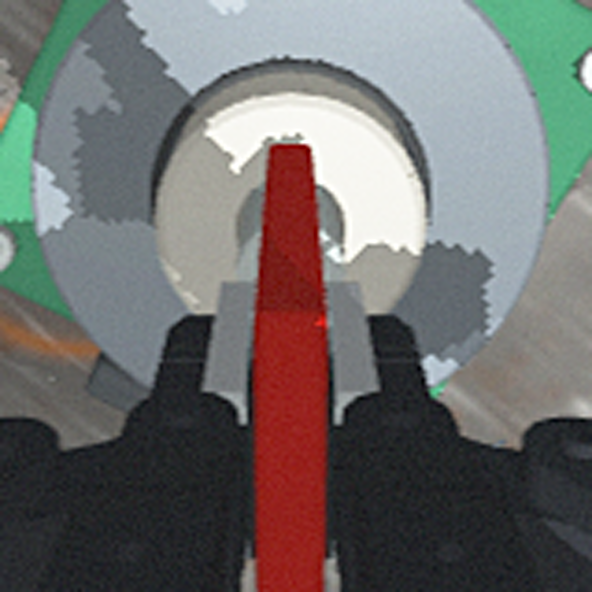

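The push has dropped back to just the shaft's weight (-4 N) and the keyway is hidden behind the key, so the key has slipped in. Now I push down.

>>> arm_command --pt "0 0.002 0 0 0 0" --pt "0 0.004 0 0 0 0" --pt "0 0.006 0 0 0 0" --pt "0 0.008 0 0 0 0" --pt "0 0.01 0 0 0 0" --pt "0 0.012 0 0 0 0" --pt "0 0.014 0 0 0 0" --pt "0 0.016 0 0 0 0" --pt "0 0.016 0 0 0 0" --pt "0 0.016 0 0 0 0"

```text
time: 14.6
tool_pos: [470.0, -103.0, 175.9]
tcp_rot: [-90.0, 0.0, -49.7]
ft_force: [0.0, 0.2, -2.8]
finger_gap: 7.1
```

Run:
```python
from h import *
p,R=tool();s=r.sense();print(p.round(1),np.round(s["tcp_rot"],1),np.round(s["ft_force"],1),np.round(s["wrist_torque"],2),s["finger_gap"])
```

```text
[ 470.  -103.   175.9] [-90.    0.  -49.7] [ 0.   0.2 -2.8] [ 0.2   0.2  -0.05] 7.144328247899595
```

>>> arm_command --pt "0 0.0015 0 0 0 0" --pt "0 0.003 0 0 0 0" --pt "0 0.0045 0 0 0 0" --pt "0 0.006 0 0 0 0" --pt "0 0.0075 0 0 0 0" --pt "0 0.009 0 0 0 0" --pt "0 0.0105 0 0 0 0" --pt "0 0.011 0 0 0 0" --pt "0 0.011 0 0 0 0" --pt "0 0.011 0 0 0 0"

```text
time: 15.85
tool_pos: [470.1, -103.1, 165.2]
tcp_rot: [-90.0, -0.0, -49.7]
ft_force: [-4.5, 2.3, 6.9]
finger_gap: 7.2
```

Run:
```python
from h import *
for i in range(3):
    p,R=tool();s=r.sense();print(p.round(1),np.round(s["tcp_rot"],1),np.round(s["ft_force"],1),np.round(s["wrist_torque"],2),s["finger_gap"])
    im=r.snapshot("wrist")
cv2.imwrite("pics/w8z.png",cv2.resize(im[150:310,240:400,::-1],None,fx=3.7,fy=3.7,interpolation=cv2.INTER_CUBIC))
im=r.snapshot("scene"); cv2.imwrite("pics/s8.png",cv2.resize(im[150:250,320:440,::-1],None,fx=6,fy=6,interpolation=cv2.INTER_CUBIC))
```

```text
[ 470.1 -103.1  165.2] [-90.   -0.  -49.7] [-4.5  2.3  6.9] [ 0.38  0.82 -0.06] 7.163220672633631
[ 470.1 -103.1  165.2] [-90.   -0.  -49.7] [-4.5  2.7  5.7] [0.39 0.84 0.03] 7.05941401941141
[ 470.1 -103.1  165.2] [-90.   -0.  -49.7] [-4.3  1.8  7.3] [ 0.47  0.89 -0.04] 6.864668221628559
```

View pics/s8.png

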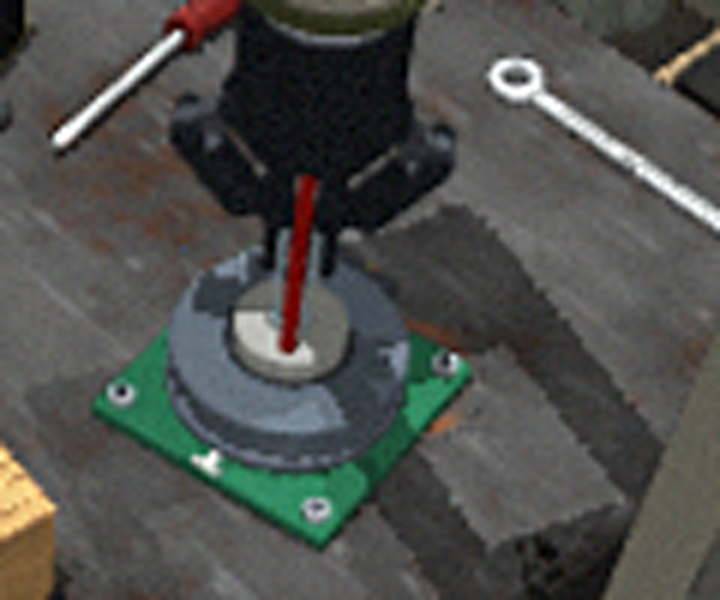

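The shaft is home with shoulders on the hub, and the hub is about 7–8 mm down. I relieve the side force slightly and press to near the bottom.

>>> arm_command --pt "-0.0003 0 -0.0001 0 0 0" --pt "-0.0004 0.0005 -0.0001 0 0 0" --pt "-0.0004 0.001 -0.0001 0 0 0" --pt "-0.0004 0.0015 -0.0001 0 0 0" --pt "-0.0004 0.002 -0.0001 0 0 0" --pt "-0.0004 0.0025 -0.0001 0 0 0" --pt "-0.0004 0.003 -0.0001 0 0 0" --pt "-0.0004 0.003 -0.0001 0 0 0" --pt "-0.0004 0.003 -0.0001 0 0 0" --pt "-0.0004 0.003 -0.0001 0 0 0"

```text
time: 17.3
tool_pos: [470.0, -103.0, 162.6]
tcp_rot: [-90.0, -0.1, -49.7]
ft_force: [-4.4, 2.3, 7.8]
finger_gap: 7.2
```

Run:
```python
from h import *
for i in range(5):
    p,R=tool();s=r.sense();print(p.round(1),np.round(s["tcp_rot"],1),np.round(s["ft_force"],1),np.round(s["wrist_torque"],2),s["finger_gap"])
    im=r.snapshot("wrist")
cv2.imwrite("pics/w9z.png",cv2.resize(im[150:310,240:400,::-1],None,fx=3.7,fy=3.7,interpolation=cv2.INTER_CUBIC))
```

```text
[ 470.  -103.   162.6] [-90.   -0.1 -49.7] [-4.4  2.3  7.8] [0.32 0.84 0.06] 7.172417544827887
[ 470.  -103.   162.6] [-90.   -0.1 -49.7] [-4.8  1.3  7. ] [0.31 0.87 0.02] 7.068435832422084
[ 470.  -103.   162.6] [-90.   -0.1 -49.7] [-5.   1.5  7.3] [ 0.31  0.93 -0.02] 7.4500430072657355
[ 470.  -103.   162.6] [-90.   -0.1 -49.7] [-4.8  1.4  7.9] [0.29 0.84 0.04] 6.839094902022042
[ 470.  -103.   162.6] [-90.   -0.1 -49.7] [-4.   0.6  8.6] [0.3  0.9  0.01] 6.51092074664989
```

View pics/w9z.png

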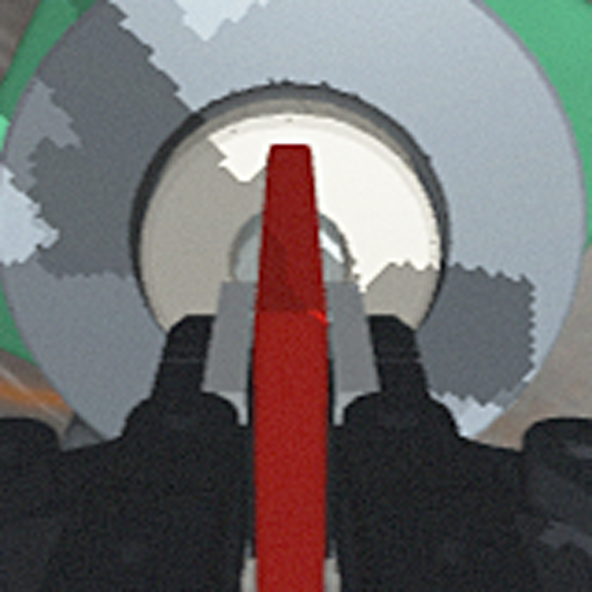

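>>> arm_command --pt "-0.0002 0.0002 -0.0003 0 0 0" --pt "-0.0002 0.0004 -0.0003 0 0 0" --pt "-0.0002 0.0006 -0.0003 0 0 0" --pt "-0.0002 0.0008 -0.0003 0 0 0" --pt "-0.0002 0.001 -0.0003 0 0 0" --pt "-0.0002 0.0012 -0.0003 0 0 0" --pt "-0.0002 0.0014 -0.0003 0 0 0" --pt "-0.0002 0.0014 -0.0003 0 0 0" --pt "-0.0002 0.0014 -0.0003 0 0 0" --pt "-0.0002 0.0014 -0.0003 0 0 0"

```text
time: 18.8
tool_pos: [469.9, -103.1, 161.4]
tcp_rot: [-89.9, -0.1, -49.7]
ft_force: [-4.2, 1.2, 8.8]
finger_gap: 7.3
```

Run:
```python
from h import *
for i in range(5):
    p,R=tool();s=r.sense();print(p.round(1),np.round(s["tcp_rot"],1),np.round(s["ft_force"],1),np.round(s["wrist_torque"],2),s["finger_gap"])
    im=r.snapshot("wrist")
```

```text
[ 469.9 -103.1  161.4] [-89.9  -0.1 -49.7] [-4.2  1.2  8.8] [ 0.47  0.77 -0.03] 7.264302148112309
[ 469.9 -103.   161.4] [-89.9  -0.1 -49.7] [-3.5  2.6  8.6] [ 0.4   0.85 -0.  ] 6.927171411138166
[ 469.9 -103.   161.4] [-89.9  -0.1 -49.7] [-3.6  2.4  8.4] [ 0.41  0.76 -0.02] 7.109190263605419
[ 469.9 -103.1  161.4] [-89.9  -0.1 -49.7] [-3.9  2.4  9.4] [0.43 0.83 0.01] 6.946358021783374
[ 469.9 -103.1  161.4] [-89.9  -0.1 -49.7] [-3.7  1.8  7.3] [ 0.39  0.75 -0.03] 7.141847662867428
```

>>> arm_command --pt "0 0.0002 0 0 0 0" --pt "0 0.0004 0 0 0 0" --pt "0 0.0004 0 0 0 0" --pt "0 0.0004 0 0 0 0" --pt "0 0.0004 0 0 0 0" --pt "0 0.0004 0 0 0 0" --pt "0 0.0004 0 0 0 0" --pt "0 0.0004 0 0 0 0" --pt "0 0.0004 0 0 0 0" --pt "0 0.0004 0 0 0 0"

```text
time: 20.3
tool_pos: [469.9, -103.1, 161.1]
tcp_rot: [-89.9, -0.1, -49.7]
ft_force: [-4.5, 3.1, 7.8]
finger_gap: 7.3
```

Run:
```python
from h import *
for i in range(4):
    p,R=tool();s=r.sense();print(p.round(1),np.round(s["tcp_rot"],1),np.round(s["ft_force"],1),np.round(s["wrist_torque"],2),s["finger_gap"])
    im=r.snapshot("wrist")
a=im[150:310,240:400,::-1]
b=r.snapshot("scene")[130:290,240:400+40,::-1]
cv2.imwrite("pics/f.png",np.hstack([cv2.resize(a,(400,400)),cv2.resize(b,(400,320))[:, :].copy() if 0 else cv2.resize(b,(400,400))]))
```

```text
[ 469.9 -103.1  161.1] [-89.9  -0.1 -49.7] [-4.5  3.1  7.8] [ 0.41  0.77 -0.02] 7.269496571531394
[ 469.9 -103.   161.1] [-89.9  -0.1 -49.7] [-4.4  2.7  8.8] [0.43 0.8  0.02] 7.157300382491238
[ 469.9 -103.1  161.1] [-89.9  -0.1 -49.7] [-4.2  1.8  9. ] [ 0.46  0.77 -0.  ] 6.878881364669291
[ 469.9 -103.   161. ] [-89.9  -0.1 -49.7] [-3.4  1.8  9.4] [0.46 0.74 0.01] 7.075917829236961
```

View pics/f.png

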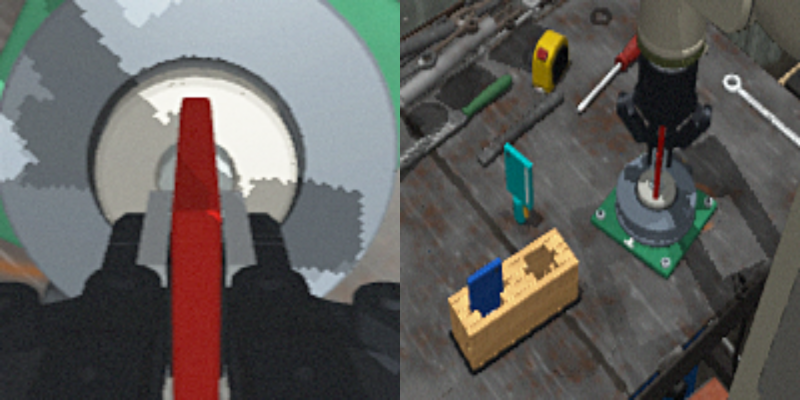

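The shaft is home and upright, and the hub is about 11.5 mm down. The blue shaft and the turquoise look-alike are undisturbed. Handing in.

```bash
python3 -c "
from bench import r
print(r.hand_in())"
```

```text
the job is handed in; nothing more can be done
None
```

I drew the keyed shaft straight up out of the rack and put its nose into the bore with the key about 18° short of the keyway. I then turned it under a push of about 6 N until the key slipped in. That showed as the push dropping back to the shaft's weight alone. I pushed it home and held the hub down, and handed in at about 20.5 s.

**Last checks:**
- **Hub depth:** about 11.4 mm of 12 from the tool height (161.1 mm). The push of about 12 N corresponds to about 11–11.5 mm, so the two agree. The bottom stop itself was not felt, and the hub's position is not reported directly.
- **Shaft:** tool tilt is about 0.1°, the grip is firm at 80 N, and the tang looks unchanged in the fingers. The shoulders on the hub's top face are inferred from force and height.
- **Bystanders:** the blue shaft is still in the rack and the turquoise look-alike was not touched. I did not check each loose part on the bench one by one.

**Not perfect:** a steady side force of about 4–5 N and about 0.9 N m of wrist moment remained. Nudges of a few tenths of a millimetre barely changed it.

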